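# Set the aperture wheel of a back-light unit to its slit

### The job

Make the back-light ready for checking pins: lift the dust cap off the light port and lay it in the steel tray, then rub the aperture wheel round by the exposed grip band on its top face, with a light fingertip, until the slit stands in the middle of the port. The wheel is thin, runs on a fine spindle and sits higher or lower each time: feel for it, and never bear on it or pinch it with more than 15 N. Leave the other things where they are.

Things in the scene. Friction and masses are not known exactly. Their poses are not given: they have to be found in the camera images.
- wheel_axis (a point): Point on the aperture wheel's upright axis, level with the top of the white cover, in a grey back-light unit fixed to the bench. Wheel: level disc 180 mm dia.; 66 to 90 mm from the axis runs a ribbed rubber grip band. The cover hides it except its near part, over 20 mm from the axis towards the unit's front. Axes of the unit: x from its front to the port, y left, z up.
- port (a point): Middle of the round light port (44 mm hole in the cover), 50 mm behind the wheel axis along x, level with the cover's top (63 mm above the bench). Round the port a collar, 56 mm outside, 4 mm high; a lamp box, 22 mm above the cover, begins 52 mm further along x. The wheel's top face lies lower, by 10 to 22 mm: a focusing carrier sets its height, which differs each time and is not measured.
- wheel (a joint): Turn of the wheel in rad, growing anticlockwise seen from above, endless either way. At 0 and every full turn (6.283) the slit is centred in the port. It stays where it is left. Its drag, felt at the grip band, is about 2.4 N, so at least 4 to 5 N of press drives it by friction. The carrier does not give way and the rubber yields under 1 mm: find the height by touch. Over 15 N of fingers on the wheel is too much.
- slit (a point): Point above the middle of the slit in the wheel, level with the cover's top, 50 mm from the wheel axis. The slit is a bright bar 26 by 5 mm along the radius. The wheel's five other openings, every 60 degrees on the same circle, are round, 26 to 6 mm dia.
- cap_knob (a point): Loose black dust cap on the port, about 60 g, this point half-way up its round knob (22 mm dia., 22 mm high, axis z). Under the knob a 60 mm flange, 5 mm thick, its top 11 mm below this point; under that a 38 mm plug, 5 mm deep, which stands in the collar. Whole cap 32 mm high, its underside 21 mm below this point. It lifts straight up.
- tray_free (a point): Middle of the free part of a steel tray's inner floor, 3 mm above the bench. Tray 170 by 120 mm, 22 mm high, wall 3 mm, fixed; its middle is 30 mm from here along this point's -x, its long side along x. A specimen stands at the -x end. The inner walls are 52 mm from here to +x and 57 mm to either side.
- puck: Round specimen, black resin, 30 mm dia., 20 mm high, loose, standing in the tray's -x end; origin at its underside. Leave it.
- block_a: Steel hardness test block, 60 mm dia., 14 mm high, loose, to the left behind the unit; origin at its underside. Leave it.
- block_b: Second such steel test block, 60 mm dia., 14 mm high, loose, to the right; origin at its underside. Leave it.
- mount_b: Grey resin specimen, 30 mm dia., 18 mm high, loose, to the left; origin at its underside. Leave it.
- brush: Small brush lying on the bench to the right, loose. Leave it.
- loupe: Black inspection loupe, 42 mm dia., 42 mm high, standing to the left, loose; origin at its underside. Leave it.
Not all that is in view belongs to the job. Of the things shaped like the part that bears tray_free, the bare steel one is meant. What is shaped like the part that bears cap_knob but pink is not meant.

How it is judged:
By the outcome, as a careful person would: the job done as asked, in the order asked, and still so for the second after the job is handed in, with the robot touching nothing.
It also fails if it takes over 64 s, if anything falls off the work surface, if the arm or the gripper's body presses on something with over 40 N, if the wrist force passes 120 N, or if a joint passes its speed limit or range.

### The arm

A 6-joint arm with a two-finger parallel gripper is mounted at the origin on the work surface. World frame = base frame: x ahead of the robot, y to its left, z up, the work surface at z = 0. Lengths are in m, angles in degrees, forces in N, time in s.
With the tool pointing down it reaches from about 0.35 to 0.8 m from the base axis. Payload 7.3 kg.
Tool frame: the origin (TCP) lies at the very end of the fingers, on their centre line; the grasp point (between the pads) lies 19 mm behind it (manip.grasp_offset is the z of the grasp point in the tool frame, in m); z points along the fingers, y is the line along which they close (so a half turn about z gives the same grasp; the last joint's range is limited). The gripper opens to 85 mm and grips with 20 to 120 N. Pads are 22 mm wide; open, the fingers measure 114 mm over their backs; the gripper's body (76 mm by 85 mm) begins 54 mm behind the grasp point. The pads swing forward as they close: fully open they stand 13 mm farther back than shut.
Start: joints at [61.02, 19.595, 87.324, -0, 73.075, -8.365], TCP at [0.185, 0.491, 0.231] pointing down, gripper open.
Joint ranges: [-145.02, 145.02], [-44.19, 115.74], [2.07, 154.8], [-57.11, 237.11], [16.16, 152.29], [-177.93, 177.93]. Speed limits (degrees/s): [147.25, 147.25, 180, 180, 180, 180].

### API

Orientations are given as a 3x3 rotation matrix whose columns are the frame's x, y, z axes.
In Python, from station import manip gives the robot as it stands.
- The arm moves only by the shell command python3 -m handwheel 'ROWS' [FORCE]. ROWS is JSON, a list of rows, each a list of 3 entries, a list of its own where there are three numbers: the shift along the tool's x, y, z in m, then the turn, a rotation vector about the tool's x, y, z in rad, then the closure, from 0 (fully open) to 1 (shut). A call has exactly 5 rows; each row shifts and turns the commanded pose from where the row before left it, along the tool's axes as they then stand; what a row does not reach is not made up. A row lasts 1/10 s, in which the tool goes at most 50 mm and 8.59 degrees, less where a joint would pass 70% of its speed; a pose out of reach is approached as far as the arm can. A call with a gripper value outside its range is refused whole. The fingers move at their own pace and stop on an object; FORCE is the grip in N (left out, the last holds). Time passes only in rows, so rows that do not move let the fingers close, or fill a call up. It gives the time, the measured TCP pose, the force, the opening and the grip force at its end, in the units of the state.
- manip.get_obs(): the state, without advancing time (a new reading comes with each control period).
- manip.read_camera(name): name is "side" or "top"; returns the picture (480x640x3 uint8, red, green, blue); there is no depth.
- manip.calibration(name): a dict with "camera_matrix" (3x3 intrinsics, pixels), "origin" and "attitude" of the camera in the world. Camera axes: x right, y down, z forward; pixel columns grow to the right and rows downward; lengths in m; the calibration is good to about 2 mm. A picture is of the moment at which its call begins. calibration takes no time and is no camera call.
- manip.close_job(): hands the job in; it is judged then, once.
The state is a dict: "t": time; "joint_positions": joint angles; "joint_velocities": joint speeds; "joint_torque": joint torques, N m; "tool_pos": TCP position; "tcp_rot": TCP orientation; "ft_force": force on the tool from outside, world axes, zero at the start; "torque": the same for the moment, N m; "width": finger opening in m; "grasp_force": force on a finger pad.
Only numpy, scipy, OpenCV 4.12 (cv2) and the standard library are available. Lean on these libraries where they do the work, as an engineer would, in place of code of your own. Each camera call takes 0.05 s, during which the arm holds its last target. There are 200 camera calls.

## Working session

There is one attempt and no reset: what is moved stays moved. The work goes in short steps, Python scripts to look and compute and a shell command to move; the robot and the scene stay as the last step left them, time stands still between calls to the robot, and variables do not carry over. Pictures are saved under pics/ and viewed, at most 10 in all, crops included, and the job is handed in when it is done.

```bash
mkdir -p pics; ls
python3 - <<'E'
from station import manip
import cv2
for n in("top","side"):
    cv2.imwrite(f"pics/{n}0.png",manip.read_camera(n)[:,:,::-1]); c=manip.calibration(n); print(n,c)
o=manip.get_obs();print(o['tool_pos'],o['tcp_rot'],o['ft_force'],o['t'],manip.grasp_offset)
E
```

```text
pics
top {'camera_matrix': array([[581.56388388,   0.        , 310.02524295],
       [  0.        , 581.56388388, 240.01906691],
       [  0.        ,   0.        ,   1.        ]]), 'origin': array([ 0.45485082, -0.09660018,  1.35273582]), 'attitude': array([[ 0.01313903, -0.99817968,  0.05886169],
       [-0.99987126, -0.01257348,  0.00996814],
       [-0.0092099 , -0.05898509, -0.99821638]])}
side {'camera_matrix': array([[618.65909427,   0.        , 316.32712063],
       [  0.        , 618.65909427, 245.1014849 ],
       [  0.        ,   0.        ,   1.        ]]), 'origin': array([-0.24751775, -1.11623268,  1.03279011]), 'attitude': array([[ 0.79666304, -0.3520975 ,  0.4912793 ],
       [-0.6044196 , -0.46707166,  0.64538439],
       [ 0.00222441, -0.81109273, -0.58491336]])}
[0.18465929 0.49109239 0.23070757] [[-9.35966543e-01  3.52088351e-01 -6.51577532e-04]
 [ 3.52088897e-01  9.35965842e-01 -1.16286668e-03]
 [ 2.00422501e-04 -1.31781752e-03 -9.99999112e-01]] [-0.0983643  -0.398611   -0.72605239] 0.1 -0.0187
```

View pics/top0.png

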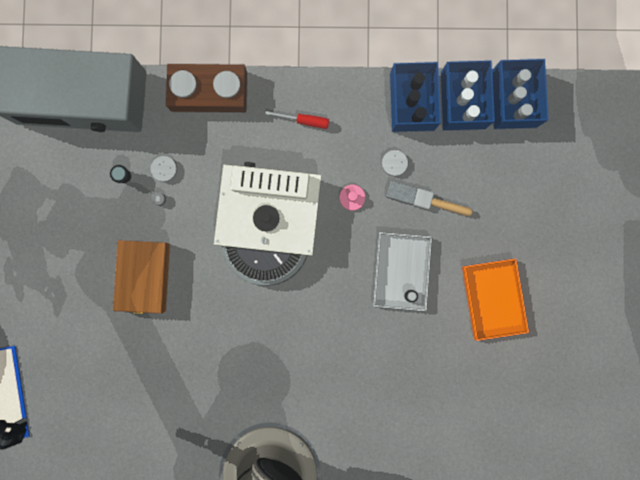

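View pics/side0.png

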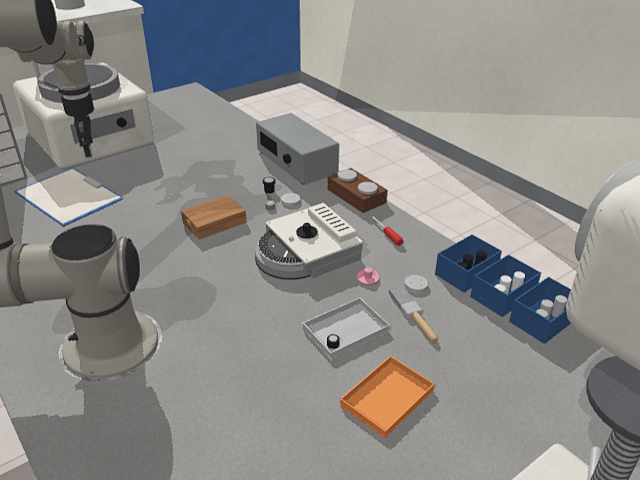

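The top view shows the white cover with the cap at about (266,218), the wheel band below it, the steel tray at about (403,272) with the puck at (411,296), and the pink decoy at (352,197). Next I'll measure these and zoom in.

```bash
cat > h.py <<'E'
import numpy as np,cv2
from station import manip
def ray(n,u,v,z):
    c=manip.calibration(n);d=c['attitude']@np.linalg.solve(c['camera_matrix'],[u,v,1.]);o=c['origin']
    return o+d*(z-o[2])/d[2]
def proj(n,p):
    c=manip.calibration(n);q=c['camera_matrix']@(c['attitude'].T@(np.array(p)-c['origin']));return q[:2]/q[2]
def blob(m):
    n,l,s,c=cv2.connectedComponentsWithStats(m.astype(np.uint8));i=1+np.argmax(s[1:,4]);return l==i,s[i],c[i]
E
python3 - <<'E'
from h import *
t=cv2.imread('pics/top0.png')
cv2.imwrite('pics/z1.png',cv2.resize(t[150:300,205:325],None,fx=4,fy=4,interpolation=cv2.INTER_CUBIC))
h=cv2.cvtColor(t,cv2.COLOR_BGR2HSV)
roi=np.zeros(t.shape[:2],bool);roi[155:262,205:330]=1
m,s,c=blob(roi&(h[...,2]>170)&(h[...,1]<60))
r=cv2.minAreaRect(np.argwhere(m)[:,::-1].astype(np.float32));print('cover',s,r,cv2.boxPoints(r))
print([ray('top',*p,.063).round(4) for p in cv2.boxPoints(r)])
roi[:]=0;roi[200:238,248:285]=1
m,s,c=blob(roi&(h[...,2]<80));print('cap',s,c,ray('top',*c,.072+.004+.0))
roi[:]=0;roi[225:318,365:440]=1
m,s,c=blob(roi&(h[...,2]>150));r=cv2.minAreaRect(np.argwhere(m)[:,::-1].astype(np.float32));print('tray',r)
b=[ray('top',*p,.022) for p in cv2.boxPoints(r)];print(np.round(b,4),np.mean(b,0))
s_=cv2.imread('pics/side0.png');cv2.imwrite('pics/z2.png',cv2.resize(s_[190:300,245:395],None,fx=5,fy=5,interpolation=cv2.INTER_CUBIC))
E
```

```text
cover [ 214  164  107   91 6651] ((266.8562927246094, 209.1427764892578), (99.22124481201172, 81.07411193847656), 6.263490676879883) [[213.11917 244.02528]
 [221.96445 163.43513]
 [320.5934  174.26027]
 [311.74814 254.85042]]
[array([0.5193, 0.1317, 0.063 ]), array([0.7004, 0.116 , 0.063 ]), array([ 0.6785, -0.1054,  0.063 ]), array([ 0.498, -0.088,  0.063])]
cap [254 206  25  25 506] [265.93873518 217.87747036] [0.57783143 0.01403352 0.076     ]
tray ((407.0730285644531, 273.1929626464844), (43.10394287109375, 71.77342224121094), 4.289153575897217)
[[ 0.382  -0.251   0.022 ]
 [ 0.5453 -0.2624  0.022 ]
 [ 0.5391 -0.3606  0.022 ]
 [ 0.376  -0.3486  0.022 ]] [ 0.46060373 -0.30567046  0.022     ]
```

View pics/z1.png

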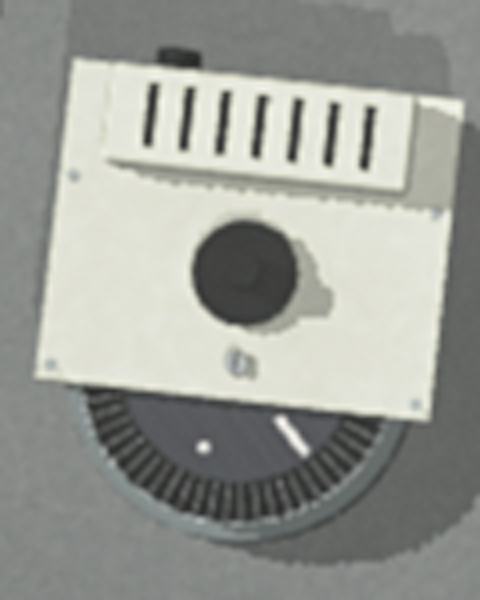

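View pics/z2.png

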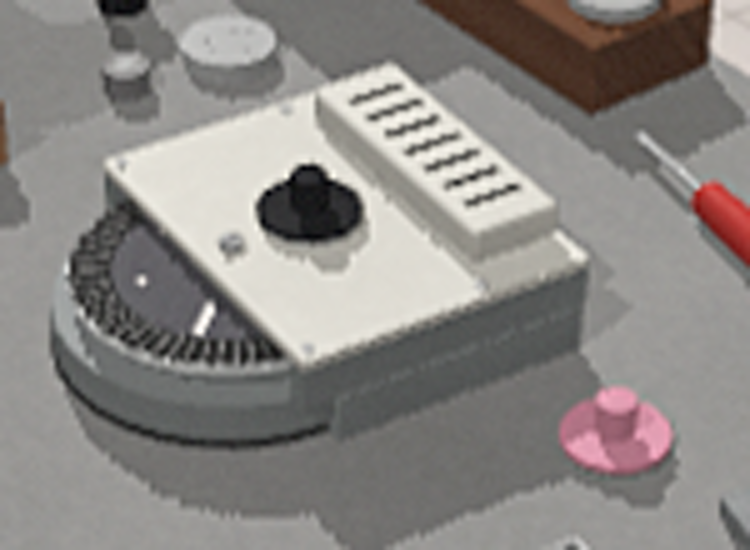

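The zoomed crops show the slit at about (278,259) in the top image and the 6 mm hole at about (256,261). In the side crop the slit is at about (203,320), which is (285.6,254) in the full image. I'll triangulate the slit, refine the tray and compute the approach.

```bash
cat >> h.py <<'E'
yaw=np.radians(-5.3);ux=np.array([np.cos(yaw),np.sin(yaw),0]);uy=np.array([-np.sin(yaw),np.cos(yaw),0])
def tri(a,b):
    A=[];r=[]
    for n,p in(('top',a),('side',b)):
        c=manip.calibration(n);d=c['attitude']@np.linalg.solve(c['camera_matrix'],[*p,1.]);d/=np.linalg.norm(d)
        P=np.eye(3)-np.outer(d,d);A.append(P);r.append(P@c['origin'])
    x=np.linalg.lstsq(np.vstack(A),np.hstack(r),rcond=None)[0];return x,np.linalg.norm(np.vstack(A)@x-np.hstack(r))
def rel(p):  # target in tool axes
    o=manip.get_obs();return o['tcp_rot'].T@(np.array(p)-o['tool_pos'])
E
python3 - <<'E'
from h import *
t=cv2.imread('pics/top0.png');s=cv2.imread('pics/side0.png')
def spot(im,x0,x1,y0,y1):
    g=im[y0:y1,x0:x1].min(2);m,_,_=blob(g>150);w=np.where(m,g.astype(float)-100,0)
    yy,xx=np.mgrid[y0:y1,x0:x1];return (xx*w).sum()/w.sum(),(yy*w).sum()/w.sum(),m.sum()
a=spot(t,271,284,253,266);b=spot(s,281,291,248,260)
c=spot(t,252,261,257,266);d=spot(s,269,278,242,250)
for p,q in((a,b),(c,d)):
    print(p,q,tri(p[:2],q[:2]))
ax=ray('top',(214+312.5)/2,(244.75+255)/2,.063)+.02*ux
ax0=np.array([.577,.0145,.063])-.05*ux;print('axis',ax,ax0)
for p in(a,c):
    x=ray('top',p[0],p[1],.047)-ax;print('r',np.hypot(*x[:2]),'deg',np.degrees(np.arctan2(x@uy,x@ux)))
# flange of cap in side view and tray
h=cv2.cvtColor(t,cv2.COLOR_BGR2HSV).astype(int);
cs=np.array([(378.5,232.5),(433,236.5),(427,311.5),(373,306)])
P=[ray('top',*p,.022) for p in cs];print(np.round(P,4),np.mean(P,0),[np.linalg.norm(P[i]-P[i-1]) for i in range(4)])
cv2.imwrite('pics/z3.png',cv2.resize(t[220:320,360:460],None,fx=5,fy=5,interpolation=cv2.INTER_CUBIC))
E
```

```text
(np.float64(277.5054395765951), np.float64(258.3525433695972), np.int64(34)) (np.float64(285.40581465778314), np.float64(253.47425802543913), np.int64(14)) (array([ 0.48976506, -0.01127877,  0.04889202]), np.float64(0.00023754941217259847))
(np.float64(255.36141304347825), np.float64(261.17119565217394), np.int64(9)) (np.float64(272.78521126760563), np.float64(245.66901408450704), np.int64(3)) (array([0.48273144, 0.03834702, 0.04901754]), np.float64(0.0001178973980878085))
axis [0.52758117 0.01803168 0.063     ] [0.52721377 0.01911853 0.063     ]
r 0.04778126901016871 deg -137.1937139163372
r 0.04936598511387141 deg 160.67315184796476
[[ 0.5526 -0.24    0.022 ]
 [ 0.5449 -0.3646  0.022 ]
 [ 0.374  -0.3512  0.022 ]
 [ 0.3848 -0.2285  0.022 ]] [ 0.46407395 -0.29608101  0.022     ] [np.float64(0.16816189514498572), np.float64(0.1248810669397531), np.float64(0.17144012325341934), np.float64(0.1230926624606649)]
```

View pics/z3.png

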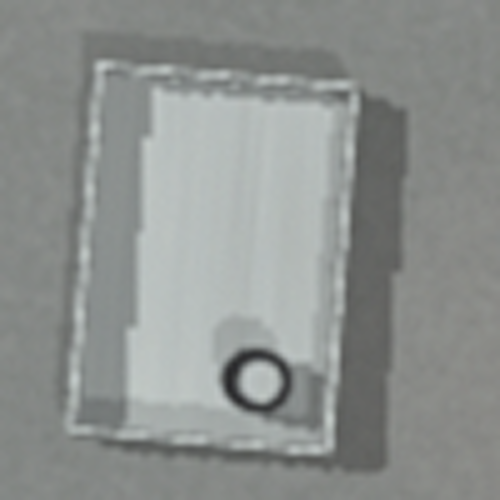

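The tray measures 170 x 123 mm with its centre at (0.464,-0.296), so tray_free is at about (0.494,-0.298). The slit is at about -138° and the wheel top at z≈0.049. Both agree with the sizes given. I'll turn the tool so it closes along the unit's y axis, then approach the knob.

```bash
python3 -m handwheel '[[[0,0,0],[0,0,-0.134],0.4],[[0,0,0],[0,0,-0.133],0.4],[[0,0,0],[0,0,0],0.4],[[0,0,0],[0,0,0],0.4],[[0,0,0],[0,0,0],0.4]]' 30
python3 -c "
from h import *
print(rel([.5775,.0145,.150]),manip.get_obs()['tcp_rot'].round(4).tolist())"
```

```text
t: 0.6
tool_pos: [0.1848, 0.4913, 0.2312]
tcp_rot: [[-0.995, 0.095, -0.0], [0.095, 0.995, -0.0], [0.0, -0.0, -1.0]]
ft_force: [-0.4, -0.5, -0.8]
width: 0.0513
grasp_force: 0.0
[-0.43633625 -0.43728669  0.08122268] [[-0.9955, 0.0952, -0.0001], [0.0952, 0.9955, -0.0002], [0.0001, -0.0002, -1.0]]
```

```bash
for i in 1; do python3 -m handwheel '[[[-0.029,-0.029,0.005],[0,0,0],0.4],[[-0.029,-0.029,0.005],[0,0,0],0.4],[[-0.029,-0.029,0.005],[0,0,0],0.4],[[-0.029,-0.029,0.005],[0,0,0],0.4],[[-0.029,-0.029,0.005],[0,0,0],0.4]]' >/dev/null
python3 -m handwheel '[[[-0.029,-0.029,0.005],[0,0,0],0.4],[[-0.029,-0.029,0.005],[0,0,0],0.4],[[-0.029,-0.029,0.005],[0,0,0],0.4],[[-0.029,-0.029,0.005],[0,0,0],0.4],[[-0.029,-0.029,0.005],[0,0,0],0.4]]' >/dev/null
python3 -m handwheel '[[[-0.029,-0.029,0.005],[0,0,0],0.4],[[-0.029,-0.029,0.005],[0,0,0],0.4],[[-0.029,-0.029,0.005],[0,0,0],0.4],[[-0.029,-0.029,0.005],[0,0,0],0.4],[[0,0,0],[0,0,0],0.4]]'; done
python3 - <<'E'
from h import *
print(rel([.5775,.0145,.110]))
t=manip.read_camera('side')[:,:,::-1];cv2.imwrite('pics/s1.png',cv2.resize(t[150:300,230:400],None,fx=4,fy=4))
E
```

```text
t: 2.1
tool_pos: [0.5539, 0.0457, 0.1603]
tcp_rot: [[-0.995, 0.099, 0.001], [0.099, 0.995, -0.001], [-0.001, -0.001, -1.0]]
ft_force: [0.5, 0.3, -0.2]
width: 0.0515
grasp_force: 0.0
[-0.0265292  -0.02862436  0.05038459]
```

View pics/s1.png

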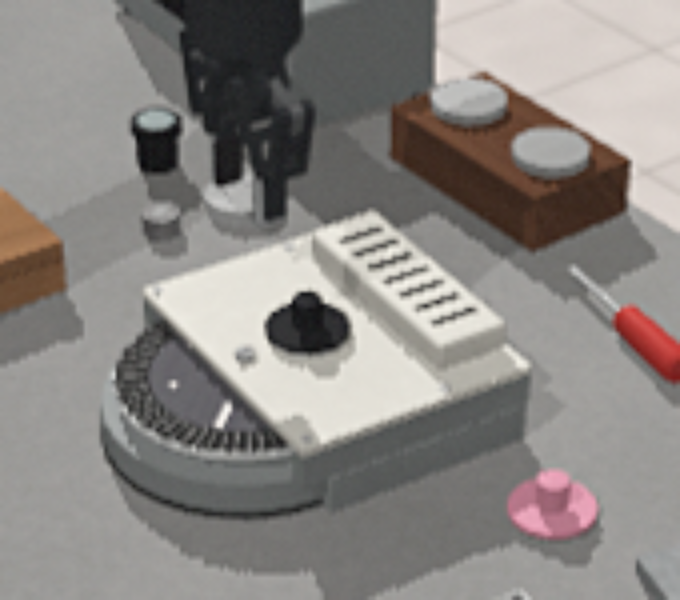

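The gripper is above and to the left of the port. The knob top is at about (306.7,223.5) in the side image. I'll move over it and cross-check its position from that view.

```bash
python3 -m handwheel '[[[-0.013,-0.014,0],[0,0,0],0.4],[[-0.0135,-0.0145,0.01],[0,0,0],0.4],[[0,0,0.02],[0,0,0],0.4],[[0,0,0.02],[0,0,0],0.4],[[0,0,0],[0,0,0],0.4]]'
python3 - <<'E'
from h import *
print('knob side',ray('side',306.7,224.5,.090))
s=cv2.imread('pics/side0.png');m,st,c=blob((s.max(2)<70)[220:245,292:322]);print(st,c+np.array([292,220]),ray('side',*(c+np.array([292,220])),.077))
print(rel([.5775,.0145,.074]))
E
```

```text
t: 2.65
tool_pos: [0.5732, 0.0191, 0.1082]
tcp_rot: [[-0.996, 0.093, -0.006], [0.093, 0.996, 0.001], [0.006, 0.0, -1.0]]
ft_force: [-0.0, -0.6, -0.1]
width: 0.0515
grasp_force: 0.0
knob side [0.58149769 0.01649673 0.09      ]
[  5   3  20  15 221] [306.47511312 230.96832579] [0.5736441  0.00705168 0.077     ]
[-0.00493486 -0.00416157  0.03417519]
```

```bash
python3 -m handwheel '[[[-0.004,-0.0035,0.005],[0,0,0],0.4],[[0,0,0.008],[0,0,0],0.4],[[0,0,0.008],[0,0,0],0.4],[[0,0,0.007],[0,0,0],0.4],[[0,0,0.004],[0,0,0],0.4]]'
python3 -m handwheel '[[[0,0,0],[0,0,0],0.5],[[0,0,0],[0,0,0],0.8],[[0,0,0],[0,0,0],0.9],[[0,0,0],[0,0,0],0.9],[[0,0,0],[0,0,0],0.9]]' 25
```

```text
t: 3.15
tool_pos: [0.5786, 0.0149, 0.0786]
tcp_rot: [[-0.996, 0.093, -0.001], [0.093, 0.996, 0.0], [0.001, 0.0, -1.0]]
ft_force: [0.3, -0.1, -0.4]
width: 0.051
grasp_force: 0.0
t: 3.65
tool_pos: [0.5792, 0.0149, 0.0797]
tcp_rot: [[-0.996, 0.093, 0.001], [0.093, 0.996, 0.0], [-0.001, 0.0, -1.0]]
ft_force: [0.3, 0.1, 2.4]
width: 0.0208
grasp_force: 24.6
```

```bash
python3 -m handwheel '[[[0,0,-0.005],[0,0,0],0.9],[[0,0,-0.015],[0,0,0],0.9],[[0,0,-0.02],[0,0,0],0.9],[[0,0,-0.02],[0,0,0],0.9],[[0,0,-0.01],[0,0,0],0.9]]'
python3 -m handwheel '[[[0.004,-0.02,0],[0,0,0],0.9],[[0.006,-0.03,0],[0,0,0],0.9],[[0.007,-0.04,0],[0,0,0],0.9],[[0.007,-0.04,0],[0,0,0],0.9],[[0.007,-0.04,0],[0,0,0],0.9]]'
python3 -m handwheel '[[[0.007,-0.04,0],[0,0,0],0.9],[[0.007,-0.04,0],[0,0,0],0.9],[[0.007,-0.04,0],[0,0,0],0.9],[[0.003,-0.03,0],[0,0,0],0.9],[[0,0,0],[0,0,0],0.9]]'
python3 - <<'E'
from h import *
print(rel([.494,-.298,.05]))
t=manip.read_camera('top')[:,:,::-1];cv2.imwrite('pics/t2.png',cv2.resize(t[150:330,210:450],None,fx=3,fy=3,interpolation=cv2.INTER_CUBIC))
E
```

```text
t: 4.15
tool_pos: [0.5796, 0.0148, 0.1513]
tcp_rot: [[-0.996, 0.093, 0.003], [0.093, 0.996, -0.0], [-0.003, 0.0, -1.0]]
ft_force: [-0.6, 0.2, -0.4]
width: 0.0207
grasp_force: 24.5
t: 4.65
tool_pos: [0.5315, -0.1527, 0.1491]
tcp_rot: [[-0.996, 0.092, -0.0], [0.092, 0.996, 0.0], [0.0, 0.0, -1.0]]
ft_force: [0.8, 0.3, -1.0]
width: 0.0205
grasp_force: 24.5
t: 5.15
tool_pos: [0.4933, -0.3024, 0.1489]
tcp_rot: [[-0.995, 0.097, -0.0], [0.097, 0.995, -0.001], [0.0, -0.001, -1.0]]
ft_force: [-0.3, 1.5, -1.3]
width: 0.0206
grasp_force: 24.6
[-0.00030002  0.00454237  0.09892369]
```

View pics/t2.png

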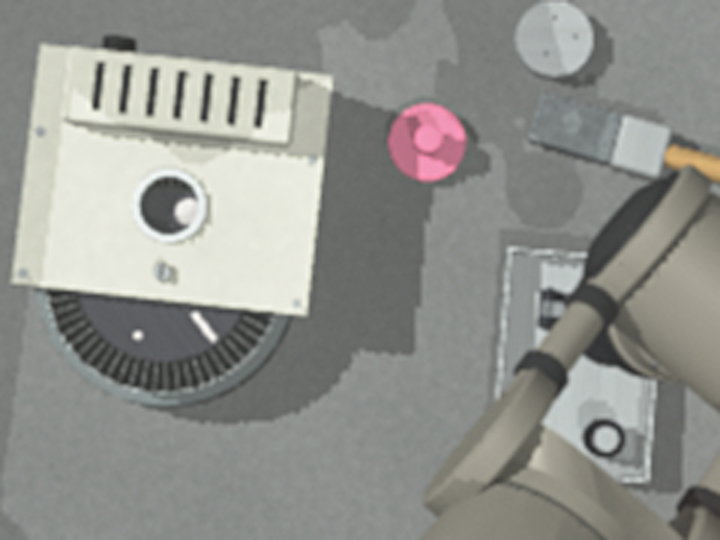

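The port is open and the cap is in the gripper. The gripper is over the free part of the tray, so I'll lower the cap.

```bash
python3 -m handwheel '[[[0,0.003,0.03],[0,0,0],0.9],[[0,0.001,0.03],[0,0,0],0.9],[[0,0,0.025],[0,0,0],0.9],[[0,0,0.015],[0,0,0],0.9],[[0,0,0],[0,0,0],0.9]]'
python3 -m handwheel '[[[0,0,0.01],[0,0,0],0.9],[[0,0,0.008],[0,0,0],0.9],[[0,0,0.004],[0,0,0],0.9],[[0,0,0.002],[0,0,0],0.9],[[0,0,0],[0,0,0],0.9]]'
```

```text
t: 5.7
tool_pos: [0.4938, -0.2923, 0.047]
tcp_rot: [[-0.996, 0.091, -0.004], [0.091, 0.996, 0.004], [0.004, 0.003, -1.0]]
ft_force: [0.1, -0.9, -0.9]
width: 0.0206
grasp_force: 24.6
t: 6.2
tool_pos: [0.4948, -0.2947, 0.0252]
tcp_rot: [[-0.996, 0.093, 0.0], [0.093, 0.996, 0.0], [-0.0, 0.0, -1.0]]
ft_force: [-0.1, -0.1, -0.6]
width: 0.0204
grasp_force: 24.6
```

```bash
python3 -m handwheel '[[[0,0,0.001],[0,0,0],0.9],[[0,0,0.001],[0,0,0],0.9],[[0,0,0.001],[0,0,0],0.9],[[0,0,0.001],[0,0,0],0.9],[[0,0,0],[0,0,0],0.9]]'
python3 -m handwheel '[[[0,0,0],[0,0,0],0.7],[[0,0,0],[0,0,0],0.6],[[0,0,0],[0,0,0],0.5],[[0,0,0],[0,0,0],0.45],[[0,0,0],[0,0,0],0.45]]'
python3 -m handwheel '[[[0,0,-0.01],[0,0,0],0.45],[[0,0,-0.02],[0,0,0],0.45],[[0,0,-0.03],[0,0,0],0.45],[[0,0,-0.03],[0,0,0],0.45],[[0,0,-0.02],[0,0,0],0.45]]'
python3 -c "
from h import *
ax=np.array([.5276,.0188,.062]);a=np.radians(135);print(rel(ax+.077*(ux*np.cos(a)+uy*np.sin(a))+[0,0,.02]))"
```

```text
t: 6.7
tool_pos: [0.4948, -0.2946, 0.0212]
tcp_rot: [[-0.996, 0.093, -0.0], [0.093, 0.996, 0.0], [0.0, 0.0, -1.0]]
ft_force: [-0.7, 0.2, -1.8]
width: 0.0208
grasp_force: 24.6
t: 7.2
tool_pos: [0.4949, -0.2947, 0.0213]
tcp_rot: [[-0.996, 0.093, 0.0], [0.093, 0.996, 0.0], [-0.0, 0.0, -1.0]]
ft_force: [-0.4, 0.2, -0.1]
width: 0.0473
grasp_force: 0.0
t: 7.7
tool_pos: [0.4954, -0.2952, 0.1343]
tcp_rot: [[-0.996, 0.093, 0.003], [0.093, 0.996, -0.002], [-0.003, -0.002, -1.0]]
ft_force: [-0.4, -0.8, 0.3]
width: 0.0471
grasp_force: 0.0
[0.05167169 0.37010686 0.05157164]
```

```bash
python3 -m handwheel '[[[0.004,0.025,0],[0,0,0],1],[[0.006,0.04,0],[0,0,0],1],[[0.006,0.045,0],[0,0,0],1],[[0.006,0.045,0],[0,0,0],1],[[0.006,0.045,0],[0,0,0],1]]' 20
python3 -m handwheel '[[[0.006,0.045,0],[0,0,0],1],[[0.006,0.045,0],[0,0,0],1],[[0.006,0.04,0.01],[0,0,0],1],[[0.006,0.032,0.01],[0,0,0],1],[[0,0,0.01],[0,0,0],1]]'
python3 -c "
from h import *
ax=np.array([.5276,.0188,.062]);a=np.radians(140);print(rel(ax+.077*(ux*np.cos(a)+uy*np.sin(a))))
t=manip.read_camera('top')[:,:,::-1];cv2.imwrite('pics/t3.png',cv2.resize(t[170:330,210:450],None,fx=3,fy=3,interpolation=cv2.INTER_CUBIC))"
```

```text
t: 8.2
tool_pos: [0.4853, -0.0914, 0.1322]
tcp_rot: [[-0.996, 0.093, 0.001], [0.093, 0.996, -0.0], [-0.001, -0.0, -1.0]]
ft_force: [0.3, 0.4, 0.1]
width: -0.0001
grasp_force: 0.0
t: 8.7
tool_pos: [0.4761, 0.0738, 0.1018]
tcp_rot: [[-0.996, 0.088, 0.001], [0.088, 0.996, 0.001], [-0.001, 0.001, -1.0]]
ft_force: [-0.1, -0.1, -0.5]
width: 0.0003
grasp_force: 0.0
[ 0.00266975 -0.00057757  0.03979612]
```

View pics/t3.png

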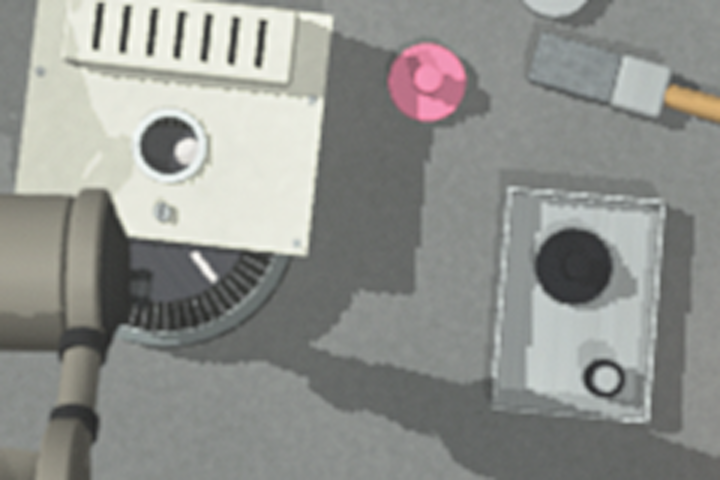

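The cap lies flat in the tray clear of the puck. The port collar is at about (266.7,219). I'll descend above the band and then feel for it.

```bash
cat > ok.py <<'E'
from station import manip
import sys
f=manip.get_obs()['ft_force'][2]
sys.exit(abs(f)>float(sys.argv[1]))
E
python3 -m handwheel '[[[0.0015,0,0.01],[0,0,0],1],[[0,0,0.01],[0,0,0],1],[[0,0,0.01],[0,0,0],1],[[0,0,0.008],[0,0,0],1],[[0,0,0],[0,0,0],1]]'
python3 - <<'E'
from h import *
t=manip.read_camera('top');m=(t.min(2)>225);g=np.zeros_like(t[...,0])
g=t[205:232,253:281];cv2.imwrite('/tmp/c.png',g)
# dark hole + bright ring
m,s,c=blob(g.max(2)<120);print(s,c+[253,205],ray('top',*(c+[253,205]),.063))
m2=t[160:262,205:330].min(2)>150
E
python3 -m handwheel '[[[0,0,0],[0,0,0],1],[[0,0,0],[0,0,0],1],[[0,0,0],[0,0,0],1],[[0,0,0],[0,0,0],1],[[0,0,0],[0,0,0],1]]'
```

```text
t: 9.25
tool_pos: [0.4744, 0.0702, 0.062]
tcp_rot: [[-0.996, 0.094, -0.002], [0.094, 0.996, 0.0], [0.002, -0.0, -1.0]]
ft_force: [-0.2, -0.6, -0.4]
width: -0.0001
grasp_force: 0.0
[  4   4  18  19 215] [264.34883721 217.54883721] [0.57977538 0.01871822 0.063     ]
t: 9.8
tool_pos: [0.4752, 0.0708, 0.0635]
tcp_rot: [[-0.996, 0.093, 0.0], [0.093, 0.996, 0.0], [-0.0, 0.0, -1.0]]
ft_force: [-0.5, -0.4, -0.2]
width: -0.0002
grasp_force: 0.0
```

```bash
python3 -m handwheel '[[[0,0,0.003],[0,0,0],1],[[0,0,0.003],[0,0,0],1],[[0,0,0.002],[0,0,0],1],[[0,0,0.001],[0,0,0],1],[[0,0,0],[0,0,0],1]]' && python3 ok.py 2 && 
python3 -m handwheel '[[[0,0,0.0001],[0,0,0],1],[[0,0,0.0001],[0,0,0],1],[[0,0,0.0001],[0,0,0],1],[[0,0,0.0001],[0,0,0],1],[[0,0,0.0001],[0,0,0],1]]' | grep -E 'pos|force' && python3 ok.py 2 &&
python3 -m handwheel '[[[0,0,0.0001],[0,0,0],1],[[0,0,0.0001],[0,0,0],1],[[0,0,0.0001],[0,0,0],1],[[0,0,0.0001],[0,0,0],1],[[0,0,0.0001],[0,0,0],1]]' | grep -E 'pos|force' && python3 ok.py 2 &&
python3 -m handwheel '[[[0,0,0.0001],[0,0,0],1],[[0,0,0.0001],[0,0,0],1],[[0,0,0.0001],[0,0,0],1],[[0,0,0.0001],[0,0,0],1],[[0,0,0.0001],[0,0,0],1]]' | grep -E 'pos|force' && python3 ok.py 2 &&
python3 -m handwheel '[[[0,0,0.0001],[0,0,0],1],[[0,0,0.0001],[0,0,0],1],[[0,0,0.0001],[0,0,0],1],[[0,0,0.0001],[0,0,0],1],[[0,0,0.0001],[0,0,0],1]]' | grep -E 'pos|force' && python3 ok.py 2 &&
python3 -m handwheel '[[[0,0,0.0001],[0,0,0],1],[[0,0,0.0001],[0,0,0],1],[[0,0,0.0001],[0,0,0],1],[[0,0,0.0001],[0,0,0],1],[[0,0,0.0001],[0,0,0],1]]' | grep -E 'pos|force' && python3 ok.py 2 &&
python3 -m handwheel '[[[0,0,0.0001],[0,0,0],1],[[0,0,0.0001],[0,0,0],1],[[0,0,0.0001],[0,0,0],1],[[0,0,0.0001],[0,0,0],1],[[0,0,0.0001],[0,0,0],1]]' | grep -E 'pos|force' && python3 ok.py 2 &&
python3 -m handwheel '[[[0,0,0.0001],[0,0,0],1],[[0,0,0.0001],[0,0,0],1],[[0,0,0.0001],[0,0,0],1],[[0,0,0.0001],[0,0,0],1],[[0,0,0.0001],[0,0,0],1]]' | grep -E 'pos|force' && python3 ok.py 2 &&
python3 -m handwheel '[[[0,0,0.0001],[0,0,0],1],[[0,0,0.0001],[0,0,0],1],[[0,0,0.0001],[0,0,0],1],[[0,0,0.0001],[0,0,0],1],[[0,0,0.0001],[0,0,0],1]]' | grep -E 'pos|force'
```

```text
t: 10.3
tool_pos: [0.475, 0.0707, 0.0541]
tcp_rot: [[-0.996, 0.093, -0.0], [0.093, 0.996, 0.0], [0.0, 0.0, -1.0]]
ft_force: [-0.9, 0.1, -0.0]
width: 0.0005
grasp_force: 0.0False
```

```bash
sed -i 's/sys.exit(abs(f)>float(sys.argv\[1\]))/sys.exit(int(abs(f)>float(sys.argv[1])))/' ok.py
python3 -m handwheel '[[[0,0,0.0001],[0,0,0],1],[[0,0,0.0001],[0,0,0],1],[[0,0,0.0001],[0,0,0],1],[[0,0,0.0001],[0,0,0],1],[[0,0,0.0001],[0,0,0],1]]' | grep -E 'pos|ft_' && python3 ok.py 2 &&
python3 -m handwheel '[[[0,0,0.0001],[0,0,0],1],[[0,0,0.0001],[0,0,0],1],[[0,0,0.0001],[0,0,0],1],[[0,0,0.0001],[0,0,0],1],[[0,0,0.0001],[0,0,0],1]]' | grep -E 'pos|ft_' && python3 ok.py 2 &&
python3 -m handwheel '[[[0,0,0.0001],[0,0,0],1],[[0,0,0.0001],[0,0,0],1],[[0,0,0.0001],[0,0,0],1],[[0,0,0.0001],[0,0,0],1],[[0,0,0.0001],[0,0,0],1]]' | grep -E 'pos|ft_' && python3 ok.py 2 &&
python3 -m handwheel '[[[0,0,0.0001],[0,0,0],1],[[0,0,0.0001],[0,0,0],1],[[0,0,0.0001],[0,0,0],1],[[0,0,0.0001],[0,0,0],1],[[0,0,0.0001],[0,0,0],1]]' | grep -E 'pos|ft_' && python3 ok.py 2 &&
python3 -m handwheel '[[[0,0,0.0001],[0,0,0],1],[[0,0,0.0001],[0,0,0],1],[[0,0,0.0001],[0,0,0],1],[[0,0,0.0001],[0,0,0],1],[[0,0,0.0001],[0,0,0],1]]' | grep -E 'pos|ft_' && python3 ok.py 2 &&
python3 -m handwheel '[[[0,0,0.0001],[0,0,0],1],[[0,0,0.0001],[0,0,0],1],[[0,0,0.0001],[0,0,0],1],[[0,0,0.0001],[0,0,0],1],[[0,0,0.0001],[0,0,0],1]]' | grep -E 'pos|ft_' && python3 ok.py 2 &&
python3 -m handwheel '[[[0,0,0.0001],[0,0,0],1],[[0,0,0.0001],[0,0,0],1],[[0,0,0.0001],[0,0,0],1],[[0,0,0.0001],[0,0,0],1],[[0,0,0.0001],[0,0,0],1]]' | grep -E 'pos|ft_' && python3 ok.py 2 &&
python3 -m handwheel '[[[0,0,0.0001],[0,0,0],1],[[0,0,0.0001],[0,0,0],1],[[0,0,0.0001],[0,0,0],1],[[0,0,0.0001],[0,0,0],1],[[0,0,0.0001],[0,0,0],1]]' | grep -E 'pos|ft_'
```

```text
tool_pos: [0.4751, 0.0707, 0.0538]
ft_force: [-0.3, 0.2, -0.4]
tool_pos: [0.4751, 0.0707, 0.0533]
ft_force: [0.3, -0.5, 0.2]
tool_pos: [0.4751, 0.0707, 0.0528]
ft_force: [0.4, 0.0, 0.4]
tool_pos: [0.4751, 0.0707, 0.0523]
ft_force: [0.0, 0.5, -0.2]
tool_pos: [0.4751, 0.0707, 0.0518]
ft_force: [-0.8, -0.1, 0.1]
tool_pos: [0.4751, 0.0707, 0.0513]
ft_force: [0.0, 0.0, -0.3]
tool_pos: [0.4751, 0.0707, 0.0508]
ft_force: [0.3, -0.4, 1.0]
tool_pos: [0.4751, 0.0707, 0.0503]
ft_force: [-0.6, -0.1, 0.7]
```

```bash
python3 -m handwheel '[[[0,0,0.0001],[0,0,0],1],[[0,0,0.0001],[0,0,0],1],[[0,0,0.0001],[0,0,0],1],[[0,0,0.0001],[0,0,0],1],[[0,0,0.0001],[0,0,0],1]]' | grep -E 'pos|ft_' && python3 ok.py 2 &&
python3 -m handwheel '[[[0,0,0.0001],[0,0,0],1],[[0,0,0.0001],[0,0,0],1],[[0,0,0.0001],[0,0,0],1],[[0,0,0.0001],[0,0,0],1],[[0,0,0.0001],[0,0,0],1]]' | grep -E 'pos|ft_' && python3 ok.py 2 &&
python3 -m handwheel '[[[0,0,0.0001],[0,0,0],1],[[0,0,0.0001],[0,0,0],1],[[0,0,0.0001],[0,0,0],1],[[0,0,0.0001],[0,0,0],1],[[0,0,0.0001],[0,0,0],1]]' | grep -E 'pos|ft_' && python3 ok.py 2 &&
python3 -m handwheel '[[[0,0,0.0001],[0,0,0],1],[[0,0,0.0001],[0,0,0],1],[[0,0,0.0001],[0,0,0],1],[[0,0,0.0001],[0,0,0],1],[[0,0,0.0001],[0,0,0],1]]' | grep -E 'pos|ft_' && python3 ok.py 2 &&
python3 -m handwheel '[[[0,0,0.0001],[0,0,0],1],[[0,0,0.0001],[0,0,0],1],[[0,0,0.0001],[0,0,0],1],[[0,0,0.0001],[0,0,0],1],[[0,0,0.0001],[0,0,0],1]]' | grep -E 'pos|ft_' && python3 ok.py 2 &&
python3 -m handwheel '[[[0,0,0.0001],[0,0,0],1],[[0,0,0.0001],[0,0,0],1],[[0,0,0.0001],[0,0,0],1],[[0,0,0.0001],[0,0,0],1],[[0,0,0.0001],[0,0,0],1]]' | grep -E 'pos|ft_' && python3 ok.py 2 &&
python3 -m handwheel '[[[0,0,0.0001],[0,0,0],1],[[0,0,0.0001],[0,0,0],1],[[0,0,0.0001],[0,0,0],1],[[0,0,0.0001],[0,0,0],1],[[0,0,0.0001],[0,0,0],1]]' | grep -E 'pos|ft_' && python3 ok.py 2 &&
python3 -m handwheel '[[[0,0,0.0001],[0,0,0],1],[[0,0,0.0001],[0,0,0],1],[[0,0,0.0001],[0,0,0],1],[[0,0,0.0001],[0,0,0],1],[[0,0,0.0001],[0,0,0],1]]' | grep -E 'pos|ft_'; python3 -c "from station import manip;print(manip.get_obs()['t'])"
```

```text
tool_pos: [0.4751, 0.0707, 0.0498]
ft_force: [0.2, -0.2, -0.5]
tool_pos: [0.4751, 0.0707, 0.0493]
ft_force: [-0.0, 1.0, 0.4]
tool_pos: [0.4751, 0.0708, 0.0489]
ft_force: [-0.6, 0.1, 2.3]
15.8
```

```bash
python3 -m handwheel '[[[0,0,0.0001],[0,0,0],1],[[0,0,0.0001],[0,0,0],1],[[0,0,0],[0,0,0],1],[[0,0,0],[0,0,0],1],[[0,0,0],[0,0,0],1]]' | grep -E 'pos|ft_' && python3 ok.py 5.5 &&
python3 -m handwheel '[[[0,0,0.0001],[0,0,0],1],[[0,0,0.0001],[0,0,0],1],[[0,0,0],[0,0,0],1],[[0,0,0],[0,0,0],1],[[0,0,0],[0,0,0],1]]' | grep -E 'pos|ft_' && python3 ok.py 5.5 &&
python3 -m handwheel '[[[0,0,0.0001],[0,0,0],1],[[0,0,0.0001],[0,0,0],1],[[0,0,0],[0,0,0],1],[[0,0,0],[0,0,0],1],[[0,0,0],[0,0,0],1]]' | grep -E 'pos|ft_'
python3 - <<'E'
from h import *
o=manip.get_obs();ax=np.array([.5276,.0188,0]);R=o['tcp_rot'];r0=o['tool_pos']-ax
print('r',np.hypot(r0@ux,r0@uy),np.degrees(np.arctan2(r0@uy,r0@ux)))
p=[ax+.077*(ux*np.cos(a)+uy*np.sin(a)) for a in np.radians(np.arange(140,222,5))]
for a,b in zip(p,p[1:]): print((R.T@(b-a)).round(4))
E
```

```text
tool_pos: [0.475, 0.0708, 0.0487]
ft_force: [-1.9, 1.6, 3.8]
tool_pos: [0.475, 0.0708, 0.0484]
ft_force: [-2.3, 1.5, 3.9]
tool_pos: [0.475, 0.0708, 0.0483]
ft_force: [-3.4, 1.7, 6.2]
r 0.07395583650809293 140.60329278551816
[ 0.0041 -0.0053 -0.    ]
[ 0.0036 -0.0057 -0.    ]
[ 0.0031 -0.006  -0.    ]
[ 0.0026 -0.0062 -0.    ]
[ 0.002  -0.0064 -0.    ]
[ 0.0015 -0.0066 -0.    ]
[ 0.0009 -0.0067 -0.    ]
[ 0.0003 -0.0067 -0.    ]
[-0.0003 -0.0067 -0.    ]
[-0.0009 -0.0067 -0.    ]
[-0.0015 -0.0066 -0.    ]
[-0.002  -0.0064 -0.    ]
[-0.0026 -0.0062 -0.    ]
[-0.0031 -0.006  -0.    ]
[-0.0036 -0.0057 -0.    ]
[-0.0041 -0.0053 -0.    ]
```

```bash
python3 -m handwheel '[[[0.0025,-0.0027,0],[0,0,0],1],[[0.0023,-0.0027,0],[0,0,0],1],[[0.0019,-0.0029,0],[0,0,0],1],[[0.0018,-0.0029,0],[0,0,0],1],[[0.0016,-0.003,0],[0,0,0],1]]' | grep -E 'pos|ft_' && python3 ok.py 11 &&
python3 -m handwheel '[[[0.0028,-0.006,0],[0,0,0],1],[[0.0024,-0.0062,0],[0,0,0],1],[[0.0019,-0.0063,0],[0,0,0],1],[[0.0014,-0.0065,0],[0,0,0],1],[[0,0,0],[0,0,0],1]]' | grep -E 'pos|ft_'
cat > wh.py <<'E'
from h import *
import sys
t=manip.read_camera('top')[:,:,::-1];cv2.imwrite('/tmp/w.png',t)
ax=np.array([.5276,.0188,.049]);o=manip.get_obs();r=o['tool_pos']-ax
print('t',o['t'],'tool r',np.hypot(r@ux,r@uy),np.degrees(np.arctan2(r@uy,r@ux))%360,'f',o['ft_force'])
g=t.min(2);n,l,s,c=cv2.connectedComponentsWithStats((g[200:285,220:315]>125).astype(np.uint8))
for i in range(1,n):
    p=ray('top',c[i][0]+220,c[i][1]+200,.049)-ax;R=np.hypot(p@ux,p@uy)
    if s[i,4]<90 and .04<R<.06: print('spot',s[i,4],R.round(4),(np.degrees(np.arctan2(p@uy,p@ux))%360).round(1))
E
python3 wh.py
```

```text
tool_pos: [0.464, 0.0572, 0.0484]
ft_force: [2.1, 2.3, 3.9]
tool_pos: [0.4525, 0.0325, 0.0482]
ft_force: [1.2, -0.4, 5.9]
t 18.35 tool r 0.07629971080736828 174.80407159218163 f [ 0.5528413  -1.52841029  4.62807463]
spot 67 0.0511 8.9
```

```bash
python3 -m handwheel '[[[0.0006,-0.0055,0.0001],[0,0,0],1],[[0.0001,-0.0065,0],[0,0,0],1],[[-0.0004,-0.0067,0],[0,0,0],1],[[-0.001,-0.0066,0],[0,0,0],1],[[-0.0015,-0.0065,0],[0,0,0],1]]' | grep -E 'pos|ft_' && python3 ok.py 11 &&
python3 -m handwheel '[[[-0.002,-0.0063,0],[0,0,0],1],[[-0.0025,-0.0062,0],[0,0,0],1],[[-0.003,-0.006,0],[0,0,0],1],[[0,0,0],[0,0,0],1],[[0,0,0],[0,0,0],1]]' | grep -E 'pos|ft_'
python3 -m handwheel '[[[0,0,-0.004],[0,0,0],1],[[0,0,-0.008],[0,0,0],1],[[0,0,-0.008],[0,0,0],1],[[0,0,-0.005],[0,0,0],1],[[0,0,0],[0,0,0],1]]' | grep -E 'pos|ft_'
python3 wh.py; python3 -c "
import cv2;t=cv2.imread('/tmp/w.png');cv2.imwrite('pics/t4.png',cv2.resize(t[150:300,205:325],None,fx=4,fy=4,interpolation=cv2.INTER_CUBIC))"
```

```text
tool_pos: [0.4518, 0.0017, 0.048]
ft_force: [0.6, 2.7, 5.1]
tool_pos: [0.4576, -0.0178, 0.048]
ft_force: [-0.0, -0.5, 5.9]
tool_pos: [0.4584, -0.0176, 0.074]
ft_force: [0.3, 0.7, -0.5]
t 19.9 tool r 0.07844172310723709 212.95214769900826 f [ 0.08539993 -0.33982856 -0.09486767]
```

View pics/t4.png

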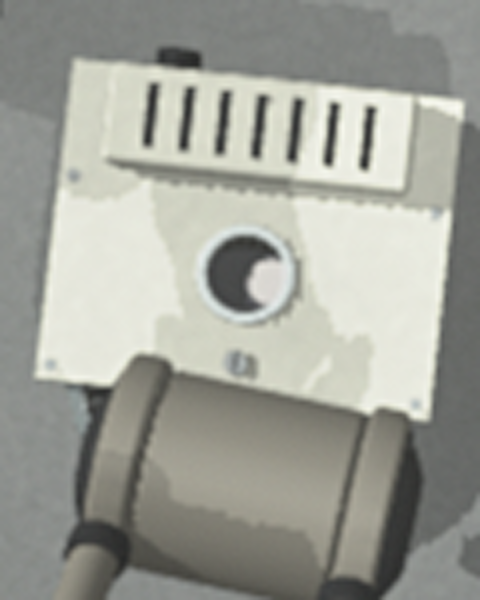

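Through the port I now see the 26 mm round hole at about (272.7,220.5), where there was a smaller one before. That means the wheel has turned about 60° and the slit sits one pitch clockwise of this hole. I'll compute its angle.

Run:
```python
from h import *
ax=np.array([.5276,.0188,.049])
for u in((272.4,220.1),(271.5,220.1),(273,220.1)):
    p=ray('top',*u,.049)-ax;print(np.hypot(p@ux,p@uy),np.degrees(np.arctan2(p@uy,p@ux)))
g=cv2.imread('/tmp/w.png').min(2)
print(g[210:232,256:284])
o=manip.get_obs();R=o['tcp_rot']
P=lambda d:ax+.077*(ux*np.cos(np.radians(d))+uy*np.sin(np.radians(d)))
print(rel(P(138)+[0,0,.020]),o['tool_pos'])
```

```text
0.05093363541411234 -14.28569831254031
0.05026646070689741 -12.117175460901176
0.05141804292916386 -15.698774196486665
[[208 223 219 201 161 107  74  65  55  54  60  56  53  69  84 122 176 210
  211 196 161 165 193 196 201 215 220 221]
 [221 223 199 155 102  62  57  61  62  61  63  58  56  62  59  60 108 162
  200 203 172 158 181 195 195 208 221 220]
 [223 206 157  95  68  61  65  68  69  69  70  67  68  67  64  55  62  91
  162 210 200 165 166 194 196 207 221 220]
 [217 179 111  71  70  73  74  75  76  75  75  74  74  70  68  71  73  74
  125 193 212 183 170 195 195 203 217 220]
 [198 139  79  68  72  75  77  74  75  75  75  72  71  74  87 112 135 129
  122 176 214 190 163 169 182 196 209 221]
 [180 104  69  70  74  74  75  74  74  73  72  70  87 135 168 179 193 190
  178 199 218 198 162 134 167 196 210 221]
 [169  89  70  73  74  75  75  73  74  73  69  78 138 196 215 214 214 213
  212 218 222 211 175 134 167 198 211 221]
 [152  75  67  74  74  75  75  72  74  72  70  96 170 214 214 212 211 211
  211 219 223 215 176 131 167 198 211 222]
 [151  74  69  72  74  73  73  73  73  70  76
[... 969 characters left out ...]
6 171 138 131 168 195 194 194 192 190]
 [190 194 206 214 209 189 159 123  97  89  87  93 115 146 178 204 215 201
  169 139 130 148 182 194 193 191 191 190]
 [196 192 192 199 205 215 211 191 177 174 173 178 188 206 222 206 181 161
  137 144 150 165 194 193 192 190 191 192]
 [195 197 191 187 187 191 198 212 219 221 222 220 211 198 190 174 154 147
  148 179 180 180 193 192 192 191 191 193]
 [197 197 198 196 188 177 184 197 200 193 186 182 170 155 145 156 177 168
  166 193 193 192 192 191 192 193 193 193]
 [196 197 196 197 194 193 193 189 184 176 166 163 162 164 167 180 193 181
  179 193 192 192 192 192 193 192 192 192]]
[-0.00857518  0.09419259  0.0045421 ] [ 0.45811777 -0.01760499  0.07353755]
```

```bash
python3 -m handwheel '[[[-0.001,0.02,0],[0,0,0],1],[[-0.002,0.025,0],[0,0,0],1],[[-0.002,0.025,0],[0,0,0],1],[[-0.003,0.024,0],[0,0,0],1],[[0,0,0],[0,0,0],1]]' | grep -E 'pos|ft_'
python3 -m handwheel '[[[0,0,0.006],[0,0,0],1],[[0,0,0.006],[0,0,0],1],[[0,0,0.005],[0,0,0],1],[[0,0,0.003],[0,0,0],1],[[0,0,0],[0,0,0],1]]' | grep -E 'pos|ft_'
python3 -m handwheel '[[[0,0,0],[0,0,0],1],[[0,0,0],[0,0,0],1],[[0,0,0],[0,0,0],1],[[0,0,0],[0,0,0],1],[[0,0,0],[0,0,0],1]]' | grep -E 'pos|ft_'
python3 wh.py
```

```text
tool_pos: [0.4748, 0.0773, 0.0729]
ft_force: [0.8, -0.3, 0.1]
tool_pos: [0.4742, 0.0748, 0.0525]
ft_force: [-0.2, 0.3, 0.4]
tool_pos: [0.4747, 0.0753, 0.0532]
ft_force: [-0.1, -0.6, 0.1]
t 21.45 tool r 0.077426548675782 138.43893551088917 f [-0.32248654  0.50013268 -0.53979218]
spot 10 0.0482 224.8
spot 6 0.0456 163.3
```

```bash
python3 -m handwheel '[[[0,0,0.001],[0,0,0],1],[[0,0,0.001],[0,0,0],1],[[0,0,0.001],[0,0,0],1],[[0,0,0.0007],[0,0,0],1],[[0,0,0.0003],[0,0,0],1]]' | grep -E 'pos|ft_' && python3 ok.py 3 &&
python3 -m handwheel '[[[0,0,0.0001],[0,0,0],1],[[0,0,0.0001],[0,0,0],1],[[0,0,0.0001],[0,0,0],1],[[0,0,0.0001],[0,0,0],1],[[0,0,0],[0,0,0],1]]' | grep -E 'pos|ft_' && python3 ok.py 4.5 &&
python3 -m handwheel '[[[0,0,0.0001],[0,0,0],1],[[0,0,0.0001],[0,0,0],1],[[0,0,0.0001],[0,0,0],1],[[0,0,0],[0,0,0],1],[[0,0,0],[0,0,0],1]]' | grep -E 'pos|ft_' && python3 ok.py 5 &&
python3 -m handwheel '[[[0,0,0.0001],[0,0,0],1],[[0,0,0.0001],[0,0,0],1],[[0,0,0],[0,0,0],1],[[0,0,0],[0,0,0],1],[[0,0,0],[0,0,0],1]]' | grep -E 'pos|ft_' && python3 ok.py 5 &&
python3 -m handwheel '[[[0,0,0.0001],[0,0,0],1],[[0,0,0.0001],[0,0,0],1],[[0,0,0],[0,0,0],1],[[0,0,0],[0,0,0],1],[[0,0,0],[0,0,0],1]]' | grep -E 'pos|ft_'
```

```text
tool_pos: [0.4746, 0.0753, 0.049]
ft_force: [0.0, 0.4, 1.0]
tool_pos: [0.4746, 0.0753, 0.0488]
ft_force: [-1.5, 0.7, 2.6]
tool_pos: [0.4745, 0.0754, 0.0484]
ft_force: [-1.5, 1.8, 4.0]
tool_pos: [0.4745, 0.0754, 0.0483]
ft_force: [-2.9, 1.8, 5.0]
```

```bash
python3 -m handwheel '[[[0.0025,-0.0027,0.0001],[0,0,0],1],[[0.0022,-0.0027,0],[0,0,0],1],[[0.004,-0.0055,0],[0,0,0],1],[[0.0036,-0.0057,0],[0,0,0],1],[[0.0031,-0.006,0],[0,0,0],1]]' | grep -E 'pos|ft_' && python3 ok.py 11 &&
python3 -m handwheel '[[[0.0024,-0.0062,0],[0,0,0],1],[[0.002,-0.0064,0],[0,0,0],1],[[0.0015,-0.0065,0],[0,0,0],1],[[0.0009,-0.0066,0],[0,0,0],1],[[0.0003,-0.0067,0],[0,0,0],1]]' | grep -E 'pos|ft_' && python3 ok.py 11 &&
python3 -m handwheel '[[[-0.0004,-0.0067,0],[0,0,0],1],[[-0.001,-0.0066,0],[0,0,0],1],[[-0.0016,-0.0065,0],[0,0,0],1],[[0,0,0],[0,0,0],1],[[0,0,0],[0,0,0],1]]' | grep -E 'pos|ft_'
python3 wh.py; python3 -c "
import cv2;t=cv2.imread('/tmp/w.png');print(t.min(2)[208:234,253:284])"
```

```text
tool_pos: [0.4572, 0.0536, 0.0482]
ft_force: [3.3, 1.7, 3.9]
tool_pos: [0.4468, 0.0221, 0.0481]
ft_force: [1.6, 2.6, 4.3]
tool_pos: [0.4478, 0.0018, 0.048]
ft_force: [0.2, -0.6, 5.9]
t 25.0 tool r 0.0815740392704874 197.29886444634624 f [-0.89440099 -0.53924961  6.92360287]
[[199 198 198 196 199 205 216 223 221 207 190 179 171 172 174 177 194 220
  234 229 209 194 210 222 221 222 221 221 221 222 221]
 [198 197 195 197 208 219 220 207 181 150 117  91  76  81  85  93 128 164
  212 240 230 211 207 208 211 222 221 221 221 222 221]
 [196 195 197 210 224 220 202 161 108  73  66  58  54  63  61  54  65  83
  138 206 236 234 220 184 192 221 222 220 221 220 221]
 [195 195 204 224 225 201 156 102  61  57  63  60  60  65  62  57  62  59
   63 125 185 230 228 195 180 208 222 221 221 221 220]
 [198 202 218 225 207 158  96  67  63  67  69  67  69  68  68  64  66  63
   53  66 105 189 235 225 188 192 223 222 221 220 220]
 [198 214 226 217 179 111  71  70  72  74  73  75  73  75  74  74  74  72
   71  73  77 147 224 236 211 195 223 223 222 221 220]
 [197 221 228 199 139  77  68  71  73  74  73  75  
[... 1829 characters left out ...]
  209 183 160 137 162 178 192 221 220 218 218 218 217]
 [197 196 196 197 198 193 187 188 191 198 214 221 222 222 222 212 199 192
  175 154 146 149 194 208 207 220 220 218 217 219 219]
 [196 196 198 199 198 197 196 189 179 184 199 201 194 187 183 172 156 145
  156 179 167 165 200 215 220 220 219 219 219 219 219]
 [197 195 196 198 197 197 197 195 193 194 190 185 176 168 164 163 167 166
  181 193 182 180 193 205 220 219 219 219 219 220 219]
 [195 195 194 196 197 198 197 196 195 196 196 197 195 196 194 195 196 195
  196 196 194 192 192 203 217 218 218 218 220 219 218]
 [195 194 195 196 196 197 197 195 196 196 196 198 197 197 197 198 197 196
  196 196 196 194 191 197 209 215 218 217 218 219 219]]
```

```bash
python3 -m handwheel '[[[-0.003,-0.0052,0],[0,0,0],1],[[-0.0033,-0.005,0],[0,0,0],1],[[-0.0036,-0.0046,0],[0,0,0],1],[[-0.0037,-0.0043,0],[0,0,0],1],[[0,0,0],[0,0,0],1]]' | grep -E 'pos|ft_'
python3 wh.py; python3 -c "
import cv2;t=cv2.imread('/tmp/w.png');print(t.min(2)[210:230:1,256:277])"
```

```text
tool_pos: [0.4583, -0.0185, 0.0477]
ft_force: [-3.8, -1.4, 8.6]
t 25.55 tool r 0.07872464432217968 213.53031518581832 f [-4.84425634 -1.63671808  8.00502507]
spot 2 0.0423 125.4
[[211 224 220 203 163 113  74  56  66  66  52  64  67  57  80 127 176 208
  213 197 163]
 [224 225 201 154 103  69  59  57  66  66  58  68  65  53  58  67 100 154
  200 205 173]
 [225 208 157  93  64  64  68  69  68  69  67  69  70  66  66  58  50  87
  165 211 201]
 [218 180 110  70  69  71  73  73  75  74  74  74  74  72  71  72  73  80
  132 196 215]
 [201 141  79  68  70  72  74  72  74  73  74  74  73  71  70  93 142 155
  132 174 217]
 [181 106  67  71  72  74  74  74  74  74  74  73  72  74  81 127 192 203
  146 150 204]
 [171  90  67  72  73  71  74  73  75  73  73  72  75  81  90 158 213 193
  127 125 192]
 [154  76  68  73  73  73  74  72  74  73  71  71  79  85 101 174 220 178
   96 113 187]
 [151  72  68  71  73  73  75  74  74  74  72  72  79  85 127 189 212 160
   86 105 180]
 [165  78  68  72  73  74  74  73  74  73  72  75  82  90 157 210 194 130
   82 118 186]
 [172  84  67  71  73  72  73  7
[... 158 characters left out ...]
7  68  71  75  73  73  72  73  81  85  90 157 209 194 131  80
  100 180 221]
 [220 178 102  68  68  73  72  74  71  72  79  84 101 175 220 177  97  87
  151 205 209]
 [221 204 152  94  67  67  72  73  72  71  79  88 117 184 212 160  86 127
  196 222 191]
 [211 217 203 153  96  69  68  69  69  72  79  88 107 154 166 129 123 184
  218 205 165]
 [194 209 218 204 163 117  83  70  65  66  70  75  78  96 123 153 189 217
  211 175 139]
 [193 195 208 217 211 189 160 122  96  90  87  94 114 150 182 207 218 204
  171 138 131]
 [196 194 194 198 206 217 212 191 179 176 175 179 190 210 223 208 183 161
  138 146 151]
 [197 199 193 189 188 191 200 215 220 222 223 221 213 198 191 174 156 148
  149 181 182]]
```

The slit is now in the port, with its middle at about (271,219.3), right of centre. I'll write a measurement for the slit and the port ring.

```bash
cat > sl.py <<'E'
from h import *
t=manip.read_camera('top')[:,:,::-1];cv2.imwrite('/tmp/w.png',t);g=t.min(2).astype(float)
# dark port edge: threshold radial from hole centre -> fit circle at mid-level 130 (collar top)
k=cv2.resize(g[200:240,246:286].astype(np.float32),None,fx=8,fy=8,interpolation=cv2.INTER_CUBIC)
c0=np.array([264.4,219.0]);pts=[]
for a in np.radians(np.arange(0,360,6)):
    rr=np.arange(11.5,6,-.1);q=c0+np.outer(rr,[np.cos(a),np.sin(a)])
    v=cv2.remap(g.astype(np.float32),q[:,:1].astype(np.float32),q[:,1:].astype(np.float32),cv2.INTER_LINEAR).ravel()
    i=np.argmax(v<140)
    if v[i]<140 and i>0: pts.append(q[i])
pts=np.array(pts,np.float32);(e,ax_,an)=cv2.fitEllipse(pts);print('hole px',np.round(e,2),ax_)
po=ray('top',*e,.067);print('port',po)
yy,xx=np.mgrid[0:480,0:640];w=np.where(np.hypot(xx-e[0],yy-e[1])<7.6,np.clip(g-105,0,None),0)
m=(w>0);n,l,s,c=cv2.connectedComponentsWithStats(m.astype(np.uint8))
i=1+np.argmax([w[l==j].sum() for j in range(1,n)]);w[l!=i]=0
P=np.array([ray('top',u,v,.049) for u,v in zip(xx[w>0],yy[w>0])]);W=w[w>0]
mu=(P*W[:,None]).sum(0)/W.sum();d=P-mu;C=(d*W[:,None]).T@d;ev=np.linalg.eigh(C[:2,:2])[1][:,1];ev*=np.sign(ev[0])
ax=po-.05*ux
r=mu-ax;print('n',len(W),'slit',mu,'off',r@ux,r@uy,'pos deg',np.degrees(np.arctan2(r@uy,r@ux)),'dir deg',np.degrees(np.arctan2(ev@uy[:2],ev@ux[:2])),manip.get_obs()['t'])
E
python3 sl.py
```

```text
hole px [265.67 217.96] (18.96643829345703, 19.134246826171875)
port [0.57850055 0.01540506 0.067     ]
n 35 slit [0.57665996 0.00478477 0.049     ] off 0.04914828057301434 -0.0107448981035189 pos deg -12.332091155215188 dir deg -11.6805654481877 25.6
```

```bash
python3 -m handwheel '[[[-0.0029,-0.0038,0],[0,0,0],1],[[-0.003,-0.0036,0],[0,0,0],1],[[-0.0032,-0.0034,0],[0,0,0],1],[[0,0,0],[0,0,0],1],[[0,0,0],[0,0,0],1]]' | grep -E 'pos|ft_'
python3 sl.py
```

```text
tool_pos: [0.467, -0.03, 0.0479]
ft_force: [-1.7, -0.3, 7.4]
hole px [265.74 217.93] (18.95244598388672, 19.24268341064453)
port [0.57857951 0.01525453 0.067     ]
n 39 slit [0.57578942 0.01315022 0.049     ] off 0.047416216221058745 -0.002353041039209492 pos deg -2.8409861218161883 dir deg -2.6006494947815777 26.15
```

```bash
python3 -m handwheel '[[[-0.0008,-0.0008,0],[0,0,0],1],[[-0.0008,-0.0009,0],[0,0,0],1],[[-0.0008,-0.0009,0],[0,0,0],1],[[0,0,0],[0,0,0],1],[[0,0,0],[0,0,0],1]]' | grep -E 'pos|ft_'
python3 sl.py
```

```text
tool_pos: [0.469, -0.0324, 0.0478]
ft_force: [-2.4, 0.4, 7.0]
hole px [265.76 217.92] (18.910810470581055, 19.186338424682617)
port [0.57859422 0.0152035  0.067     ]
n 39 slit [0.57622118 0.01469276 0.049     ] off 0.04768428122663077 -0.00072775936809669 pos deg -0.8743825457594436 dir deg 1.595958753573552 26.7
```

```bash
python3 -m handwheel '[[[0,0,-0.003],[0,0,0],1],[[0,0,-0.01],[0,0,0],1],[[0,0,-0.02],[0,0,0],1],[[0,0,-0.03],[0,0,0],1],[[0,0,-0.03],[0,0,0],1]]' | grep -E 'pos|ft_'
python3 -m handwheel '[[[0.01,0,-0.02],[0,0,0],1],[[0.03,0,-0.02],[0,0,0],1],[[0.03,0,0],[0,0,0],1],[[0.02,0,0],[0,0,0],1],[[0,0,0],[0,0,0],1]]' | grep -E 'pos|ft_'
python3 sl.py; python3 -c "
import cv2;t=cv2.imread('/tmp/w.png');cv2.imwrite('pics/t5.png',cv2.resize(t[150:330,210:450],None,fx=3,fy=3,interpolation=cv2.INTER_CUBIC))"
```

```text
tool_pos: [0.4695, -0.0323, 0.1421]
ft_force: [-0.2, -1.1, -0.7]
tool_pos: [0.3782, -0.0235, 0.1814]
ft_force: [0.3, 0.5, 0.0]
hole px [265.7  217.93] (19.00203514099121, 19.272327423095703)
port [0.57856851 0.01534404 0.067     ]
n 39 slit [0.5761822  0.01467724 0.049     ] off 0.047685488918236076 -0.000884372690689676 pos deg -1.062482855751873 dir deg 1.6532187516791823 27.75
```

View pics/t5.png

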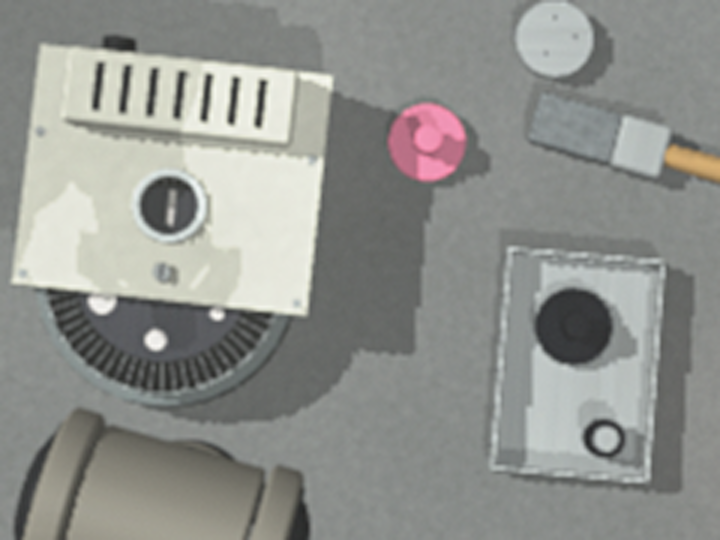

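The slit stands in the middle of the port and the cap is in the tray. As a last check, I'll measure the opposite hole, which should lie at 180°.

```bash
sed -i 's/ax=np.array(\[.5276,.0188,.049\])/ax=np.array([.5287,.0200,.049])/' wh.py; python3 wh.py
```

```text
t 27.8 tool r 0.15405381544488056 201.92406856122798 f [0.95324359 0.16221633 0.1224363 ]
spot 20 0.0484 358.8
spot 47 0.0498 179.7
```

```bash
python3 -c "
from station import manip
print(manip.close_job())"
```

```text
the job is handed in; nothing more can be done
None
```

The job is handed in at 27.8 s: the dust cap lies in the steel tray, the slit stands in the port within about 1.5° of centre, and the wrist read at most 8.6 N while I rubbed the wheel (force is only read between moves).

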